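# Bowl under the dispenser, gate held open

### The job

I am about to brush out the empty oat dispenser, so please slide its catch tray, with the glass bowl standing on it, along the counter fully home between the runners of the dispenser's stand, so that the bowl is under the spout. Then take the spring-loaded gate, which has an upright black grip, and pull it out until the black line across its steel blade has just come fully out at the edge of the gate housing, no further (the blade would come out of its seal), and finish while still holding it there with the gripper: it snaps shut if let go. Keep the gate shut until the tray is home, do not lift the tray, keep the bowl upright on it, and leave the lid, the brush and the jar where they are.

Things in the scene. Friction and masses are not known exactly. Their poses are not given: they have to be found in the camera images.
- dispenser: countertop oat dispenser, does not move: steel-tube stand, 190 mm wide (y), its four legs at x = +-70 mm; on it a clear empty hopper 150 x 150 mm, lid off, top 284 mm up, over a flat gate housing and a round spout. Origin on the counter below the spout's axis, z up. -x side: opening for the tray; the gate is pulled out on the +x side
- spout (a point): centre of the lower end of the round spout (54 mm diameter), 94 mm above the counter; axes as the dispenser
- tray_home (a point): where tray_center is when the tray is fully home against the stop bar: x = 4 mm, 10 mm up; axes as the dispenser. Runners 24 mm high lie along x at y = +-79 mm (inner faces) from x = -90 to 106 mm, their mouths flared outwards over x = -129 to -90 mm; the 24 mm high stop bar's inner face is at x = 89 mm (x from the dispenser's origin)
- gate_grip (a point): centre of the gate's upright black grip: 26 mm wide (y), 16 mm deep (x), its top 24 mm above this point, its foot 25 mm below on the flat steel blade (50 mm wide) and a 98 mm wide cross flange. Gate shut: x = 155, y = 0, z = 165 mm of the dispenser, 80 mm from the hopper's wall, 60 from the housing's edge; moves along the dispenser's +x when pulled. Axes as the dispenser
- gate (a joint): travel of the gate, m: 0 shut, grows as it is pulled along the dispenser's +x; end stop at 0.075. A black line 4 mm wide across the blade is hidden in the housing when shut; at 0.050 it has just come fully out at the housing's edge (throat fully open). A return spring pulls it shut: about 3 N when shut, 8 N at the line, 10 N at the stop
- housing_edge (a point): edge of the gate housing where the blade comes out, at the middle of the blade's top: x = 95 mm, z = 139 mm of the dispenser; the inner side of the line on the blade must come level with this
- tray_center (a point): centre of the steel catch tray: flat-bottomed, 170 mm long (x), 150 mm wide (y), rim 20 mm high, lying on the counter; this point is 10 mm above the counter. Its -x end carries the handle; the +x end goes in first. Tray weighs about 0.35 kg, bowl 0.22 kg, both vary
- tray_grip (a point): centre of the tray's straight black plastic handle, 160 mm from the tray's centre on its -x side: 106 mm long (x), 22 mm wide (y), from 16 to 38 mm above the counter; this point is 27 mm up. Axes as the tray
- bowl_center (a point): centre, half-way up, of the loose clear glass bowl standing in the tray: 124 mm across the rim, 70 mm high, so this point is 35 mm above its foot (39 mm above the counter when on the tray); z is the bowl's axis
- hopper_lid: the dispenser's white square lid with a knob, 158 x 158 x 32 mm, lying on the counter; origin under its centre; leave alone
- brush_grip (a point): handle of a wooden pastry brush, 220 mm long, lying on the counter; leave alone
- jar: glass jar with a black lid, 84 mm diameter, 150 mm high, standing on the counter; origin under its centre; leave alone
- scale: low grey kitchen scale with a round steel platter, 210 x 170 mm, 34 mm high, fixed; origin under its centre; a bystander
Things that resemble listed ones, but are neither listed nor needed, are in the scene too. Leave any purple look-alike of the part that bears bowl_center alone.

How it is judged:
On the way, in this order (a step that is already met when the one before it is completed fails the run):
1. the tray is fully home, bowl upright under the spout, the gate still shut (x of tray_center in the frame of dispenser above -0.003 m and z of tray_center in the frame of dispenser below 0.014 m and angle between the x axis of tray_center and the x axis of dispenser, either way round below 0.08 rad and horizontal distance between bowl_center and spout below 0.03 m and angle between bowl_center's own z axis and vertical below 0.12 rad and z of bowl_center in the frame of tray_center below 0.034 m and value of joint gate below 0.006 m), for 0.2 s.
2. the gate is held out, its line at the housing edge, by the gripper (value of joint gate between 0.044 and 0.056 m and contact force between the fingers and gate above 2 N), for 0.5 s.
At the end, for the whole second after the job is handed in: Through the last second the fingers hold the gate with the inner side of its line within 6 mm of the housing edge (joint 0.044 to 0.056); the tray is flat between the runners, within 7 mm of the stop bar and untouched; the bowl stands upright on it, its axis within 30 mm of the spout axis (all of step 2 and x of tray_center in the frame of dispenser above -0.003 m and z of tray_center in the frame of dispenser below 0.014 m and angle between the x axis of tray_center and the x axis of dispenser, either way round below 0.08 rad and horizontal distance between bowl_center and spout below 0.03 m and angle between bowl_center's own z axis and vertical below 0.12 rad and z of bowl_center in the frame of tray_center below 0.034 m and linear speed of bowl below 0.02 m/s and contact force between each of the arm, the fingers and tray below 0.2 N); the arm keeps its last pose, push and grip.
It fails at once if the gate is pulled more than 15 mm past its line (value of joint gate above 0.065 m).
It fails at once if the gate is opened before the tray is home (value of joint gate above 0.012 m and x of tray_center in the frame of dispenser below -0.012 m).
It fails at once if the tray is lifted off the counter (height (world z) of tray_center above 0.035 m).
It fails at once if the bowl is tipped (angle between bowl_center's own z axis and vertical above 0.4 rad).
It fails at once if the lid, brush or jar is disturbed (distance of any of hopper_lid, brush_grip, jar from where it was at the start of the episode above 0.03 m).
It also fails if it takes over 59 s, if anything falls off the work surface, if the arm or the gripper's body presses on something with over 40 N, if the wrist force passes 120 N, or if a joint passes its speed limit or range.

### The arm

A 7-joint arm with a two-finger parallel gripper is mounted at the origin on the work surface. World frame = base frame: x ahead of the robot, y to its left, z up, the work surface at z = 0. Lengths are in m, angles in rad, forces in N, time in s.
With the tool pointing down it reaches from about 0.4 to 0.875 m from the base axis. Payload 6.5 kg.
Tool frame: the origin (TCP) lies at the very end of the fingers, on their centre line; the grasp point (between the pads) lies 19 mm behind it (ctrl.grasp_offset is the distance from the TCP to the grasp point, in m); y points along the fingers, x is the direction in which the jaws open and shut, and the axes are right-handed (so a half turn about y gives the same grasp; the last joint's range is limited). The gripper opens to 85 mm and grips with 20 to 120 N. Pads are 22 mm wide; open, the fingers measure 114 mm over their backs; the gripper's body (76 mm by 85 mm) begins 54 mm behind the grasp point. The pads swing forward as they close: fully open they stand 13 mm farther back than shut.
Start: joints at [-1.292, 0.536, -0.004, 1.538, 0.003, 1.067, -0.071], TCP at [0.22, 0.612, 0.231] pointing down, gripper open.
Joint ranges: [-2.7, 2.7], [-0.37, 2.16], [-1.27, 1.26], [0.24, 2.4], [-1.31, 4.45], [0.19, 1.91], [-2.76, 2.76]. Speed limits (rad/s): [2.39, 2.39, 3.14, 3.14, 3.14, 3.14, 3.14].

### API

Orientations are given as a unit quaternion [x, y, z, w].
In Python, from workcell import ctrl gives the robot as it stands. The module is installed in compiled form; this text tells all that it offers.
- The arm moves only by the tool drive_tool, never from a script. Its argument "moves" is text: rows parted by semicolons, each of 7 numbers parted by spaces: the shift along the world's x, y, z in cm, then the turn, a rotation vector about the world's x, y, z in rad, then the closure, from 0 (fully open) to 1 (shut). In form: x y z wx wy wz claw; .... A call has 1 to 8 rows; each row shifts and turns the commanded pose from where the row before left it; what a row does not reach is not made up. A row lasts 1/10 s, in which the tool goes at most 50 mm and 8.59 degrees, less where a joint would pass 70% of its speed; a pose out of reach is approached as far as the arm can. A call is refused whole if a number of a shift passes 5 or a number of a turn 0.15, either way. A call with a gripper value outside its range is refused whole. The fingers move at their own pace and stop on an object; "force" is the grip in N (left out, the last holds). Time passes only in rows, so rows that do not move let the fingers close. It gives the time, the measured TCP pose, the force and the opening at its end, in the units of the state.
- ctrl.read_state(): the state, without advancing time (a new reading comes with each control period).
- ctrl.snapshot(name): name is "side" or "top" or "wrist"; returns (picture, depth): 420x560x3 uint8, red, green, blue; 420x560 float32, m along the optical axis (not along the pixel's ray), 0 where there is no reading.
- ctrl.get_calibration(name): a dict with "vfov" (degrees; the focal length in pixels is half the picture's height over the tangent of half this angle, whatever the lens; pixels are square), "cx", "cy" (the principal point, pixels), "position" and "attitude" of the camera in the world. Camera axes: x right, y up, looking along -z (the intrinsics and any distortion apply to the point x, -y, -z); pixel columns grow to the right and rows downward; lengths in m; the calibration is good to about 2 mm. A picture is of the moment at which its call begins: read the wrist's pose just before it. get_calibration takes no time and is no camera call; for the wrist camera it gives the pose at the moment of the call.
- ctrl.close_job(): hands the job in, once; it reports no verdict.
The state is a dict: "time": time; "joint_positions": joint angles; "dq": joint speeds; "effort": joint torques, N m; "eef_pos": TCP position; "tool_rot": TCP orientation; "force": force on the tool from outside, world axes, zero at the start; "wrist_torque": the same for the moment, N m; "opening": finger opening in m.
Only numpy, scipy, OpenCV 4.12 (cv2) and the standard library are available. Lean on these libraries where they do the work, as an engineer would, in place of code of your own. Each camera call takes 0.05 s, during which the arm holds its last target.

## Working session

There is one attempt and no reset: what is moved stays moved. The work goes in short steps, Python scripts to look and compute and a tool call to move; the robot and the scene stay as the last step left them, time stands still between calls to the robot, and variables do not carry over. Pictures are saved under pics/ and viewed, and the job is handed in when it is done.

Besides the shell and the picture viewer there is one more tool, called after "Emit:" as a command line: name --argument value ..., lists and objects as JSON in quotes. drive_tool: Moves the arm, as the interface text tells. Its arguments: {"type":"object","properties":{"moves":{"type":"string"},"force":{"type":"number"}},"required":["moves"]}

```bash
mkdir -p pics; cat > h.py <<'E'
from workcell import ctrl
import numpy as np, cv2, pickle
from scipy.spatial.transform import Rotation as R
def snap(n,tag):
    c=ctrl.get_calibration(n); p,d=ctrl.snapshot(n)
    pickle.dump((c,p,d),open(f'{tag}.pkl','wb')); cv2.imwrite(f'pics/{tag}.png',p[:,:,::-1]); return c,p,d
def load(tag): return pickle.load(open(f'{tag}.pkl','rb'))
def pt(c,d,u,v,z=None):
    f=d.shape[0]/2/np.tan(np.radians(c['vfov'])/2)
    r=np.array([(u-c['cx'])/f,-(v-c['cy'])/f,-1.0])
    A=R.from_quat(c['attitude']).as_matrix(); o=np.array(c['position'])
    if z is None: return o+A@(r*d[int(round(v)),int(round(u))])
    w=A@r; return o+w*(z-o[2])/w[2]
def proj(c,P):
    f=210/np.tan(np.radians(c['vfov'])/2)
    q=R.from_quat(c['attitude']).as_matrix().T@(np.array(P)-c['position'])
    return c['cx']+f*q[0]/-q[2], c['cy']-f*q[1]/-q[2]
def crop(tag,x0,y0,x1,y1,s,out):
    p=load(tag)[1][y0:y1,x0:x1,::-1]; cv2.imwrite(f'pics/{out}.png',cv2.resize(p,None,fx=s,fy=s,interpolation=cv2.INTER_CUBIC))
E
python3 - <<'E'
from h import *
for n in ['top','side','wrist']:
    c,p,d=snap(n,n+'0'); print(n,c)
print(ctrl.read_state(), ctrl.grasp_offset)
E
```

```text
top {'vfov': 44.61609427524366, 'cx': 282.3153110095902, 'cy': 215.29638809492465, 'position': array([0.37050356, 0.00235533, 1.756069  ]), 'attitude': array([ 0.02980966, -0.03021973, -0.69685246,  0.71595726])}
side {'vfov': 50.969860295825306, 'cx': 276.07135793462004, 'cy': 205.57506916352818, 'position': array([ 1.1234226 , -0.17859572,  1.10963001]), 'attitude': array([0.227986  , 0.16236054, 0.57275562, 0.77046248])}
wrist {'vfov': 71.31922178058706, 'cx': 277.8398338883212, 'cy': 210.81237450798722, 'position': array([0.14566461, 0.63892857, 0.37303759]), 'attitude': array([-0.1269208 , -0.08793245,  0.56853244,  0.80804076])}
{'time': 0.15, 'joint_positions': array([-1.29223807,  0.53702614, -0.00443824,  1.53862762,  0.0026183 ,
        1.06732427, -0.07117985]), 'dq': array([ 0.00088053, -0.00147807,  0.00060498, -0.0042948 , -0.000336  ,
       -0.00067118, -0.00029856]), 'effort': array([ 6.39905647e-04, -5.83785224e+01,  1.04930744e+00, -2.59354216e+01,
        1.24936292e-02,  6.44176107e-03, -2.67978425e-05]), 'eef_pos': array([0.219528  , 0.61128644, 0.23059957]), 'tool_rot': array([ 0.5786467 ,  0.40648197, -0.40722846, -0.5780185 ]), 'force': array([ 0.02332252, -0.69943323,  0.49715323]), 'wrist_torque': array([-0.01168354,  0.00956471, -0.08417995]), 'opening': 0.08542163768094907} 0.0187
```

View pics/top0.png

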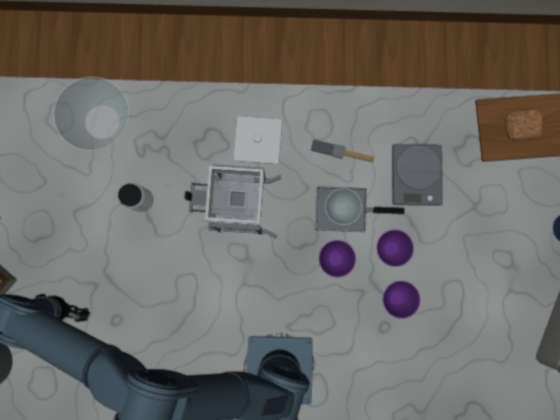

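View pics/side0.png

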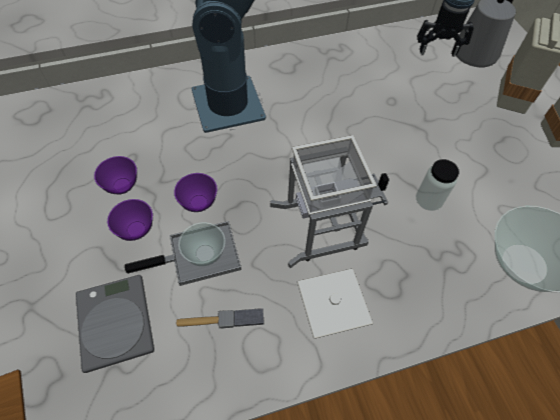

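View pics/wrist0.png

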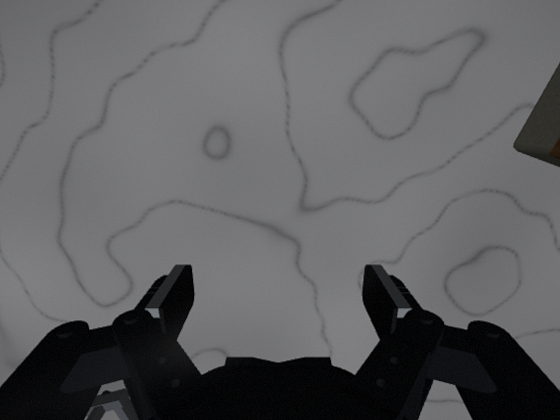

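```bash
python3 - <<'E'
from h import *
crop('top0',170,130,430,280,3,'c1'); crop('side0',110,130,400,300,2.7,'c2')
E
```

```text
(no output)
```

View pics/c1.png

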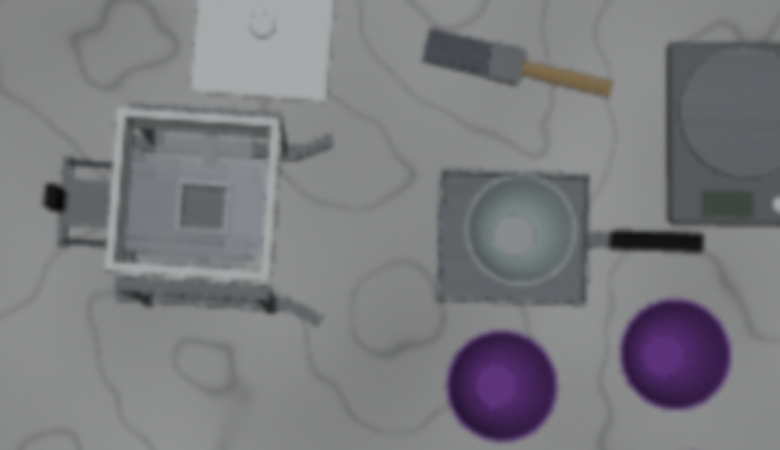

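View pics/c2.png

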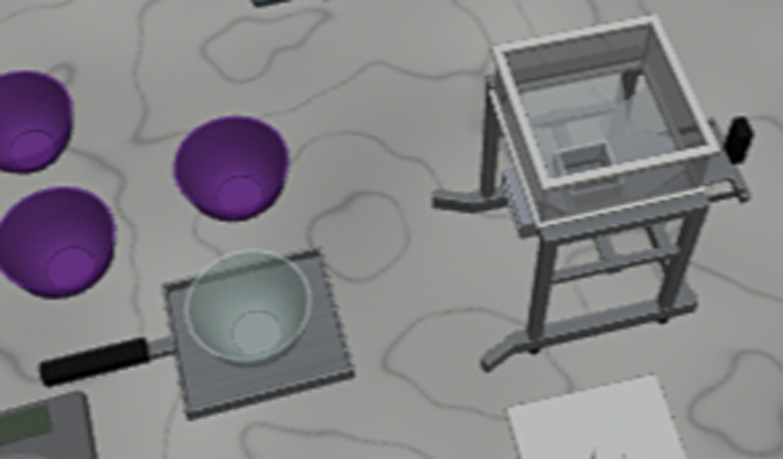

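```bash
python3 - <<'E'
from h import *
c,p,d=load('top0')
g=lambda x,y,z: pt(c,d,170+(x-1)/3,130+(y-1)/3,z)[:2].round(4)
H=np.array([g(*q,.284) for q in [(119,107),(285,117),(272,283),(106,272)]]);print('hopper',H,H.mean(0))
e=(H[0]+H[3]-H[1]-H[2]);print('disp yaw',np.degrees(np.arctan2(e[1],e[0])))
print('grip',g(55,197,.189))
T=np.array([g(*q,.02) for q in [(443,170),(589,175),(585,304),(436,300)]]);print('tray',T,T.mean(0))
e=(T[0]+T[3]-T[1]-T[2]);print('tray yaw',np.degrees(np.arctan2(e[1],e[0])))
print('handle',g(611,240,.038),g(703,242,.038)); print('bowl',g(521,230,.074))
# side checks
c,p,d=load('side0'); s=lambda x,y,z: pt(c,d,110+x/2.7,130+y/2.7,z)[:2].round(4)
H=np.array([s(*q,.284) for q in [(493,47),(656,17),(718,152),(546,188)]]);print('hopper side',H,H.mean(0))
e=(H[1]+H[2]-H[0]-H[3]);print(np.degrees(np.arctan2(e[1],e[0])))
print('grip',s(741,126,.189)); print('handle',s(42,370,.03),s(147,346,.03))
T=np.array([s(*q,.02) for q in [(164,287),(322,250),(354,374),(189,415)]]);print(T,T.mean(0)); print('bowl',s(249,305,.074))
E
```

```text
hopper [[0.6359 0.2194]
 [0.6305 0.0582]
 [0.4689 0.0658]
 [0.4752 0.2256]] [0.552625 0.14225 ]
disp yaw 87.91257321305899
grip [0.5577 0.2955]
tray [[ 0.6209 -0.1137]
 [ 0.6197 -0.2803]
 [ 0.4724 -0.2777]
 [ 0.4723 -0.1089]] [ 0.546325 -0.19515 ]
tray yaw 89.81208964968835
handle [ 0.5441 -0.303 ] [ 0.5447 -0.4065]
bowl [ 0.5489 -0.1974]
hopper side [[0.474  0.0705]
 [0.4824 0.225 ]
 [0.6378 0.218 ]
 [0.6308 0.0656]] [0.55625  0.144775]
87.12735241083804
grip [0.5601 0.2974]
handle [ 0.5403 -0.4069] [ 0.5438 -0.3039]
[[ 0.4764 -0.2774]
 [ 0.4798 -0.1101]
 [ 0.6278 -0.1134]
 [ 0.6238 -0.278 ]] [ 0.55195  -0.194725]
bowl [ 0.5519 -0.1965]
```

```bash
python3 - <<'E'
from h import *
s=ctrl.read_state(); M=R.from_quat(s['tool_rot']).as_matrix(); print(M.round(3)); print('tool x az',np.degrees(np.arctan2(M[1,0],M[0,0])))
E
```

```text
[[ 0.338 -0.    -0.941]
 [ 0.941 -0.001  0.338]
 [-0.001 -1.    -0.   ]]
tool x az 70.25253412244507
```

Emit:
drive_tool --moves "0 0 4 0 0 0 0; 0 0 4.5 0 0 -0.06 0; 1 -2 4 0 0 -0.06 0; 2 -3 3 0 0 -0.06 0; 2.5 -4 1.5 0 0 -0.06 0; 2.5 -4 0 0 0 -0.06 0; 2.5 -4 0 0 0 -0.06 0; 2.5 -4 0 0 0 -0.06 0"

```text
time: 0.95
eef_pos: [0.3504, 0.3998, 0.4013]
tool_rot: [-0.651, -0.277, 0.277, 0.651]
force: [1.1, 0.4, 0.2]
opening: 0.0852
```

Emit:
drive_tool --moves "2.5 -4 0 0 0 -0.06 0; 2.5 -4 0 0 0 -0.06 0; 2 -4.4 0 0 0 -0.06 0; 2 -4.4 0 0 0 -0.06 0; 2 -4.4 0 0 0 -0.06 0; 2 -4.4 0 0 0 -0.06 0; 2 -4.4 0 0 0 -0.06 0; 2 -4.4 0 0 0 -0.06 0"

```text
time: 1.75
eef_pos: [0.52, 0.0559, 0.4014]
tool_rot: [-0.698, -0.114, 0.114, 0.698]
force: [0.9, 0.6, 0.5]
opening: 0.0853
```

Emit:
drive_tool --moves "0.4 -4.5 -1 0 0 -0.06 0; 0.4 -4.5 -2 0 0 -0.06 0; 0.4 -4.5 -2 0 0 -0.06 0; 0.4 -4.5 -2 0 0 -0.06 0; 0.4 -4.5 -2 0 0 -0.06 0; 0.4 -4.5 -2 0 0 -0.025 0; 0 -4.5 -2 0 0 0 0; 0 -4.5 -2 0 0 0 0"

```text
time: 2.55
eef_pos: [0.5436, -0.3037, 0.2501]
tool_rot: [-0.707, -0.0, 0.001, 0.707]
force: [0.5, 0.5, 0.8]
opening: 0.0858
```

Emit:
drive_tool --moves "0 -3 -2 0 0 0 0; 0 -2.1 -2 0 0 0 0; 0 0 -3 0 0 0 0; 0 0 -3 0 0 0 0; 0 0 0 0 0 0 0; 0 0 0 0 0 0 0"

```text
time: 3.15
eef_pos: [0.5437, -0.3531, 0.1515]
tool_rot: [-0.707, -0.0, 0.001, 0.707]
force: [0.3, -0.0, 1.9]
opening: 0.0854
```

```bash
python3 - <<'E'
from h import *
for n in ['top','side','wrist']: snap(n,n+'1')
s=ctrl.read_state(); M=R.from_quat(s['tool_rot']).as_matrix(); print(s['eef_pos'],s['force'],'az',np.degrees(np.arctan2(M[1,0],M[0,0])))
crop('top1',170,130,430,280,3,'c3')
E
```

```text
[ 0.54476505 -0.3538676   0.15328354] [-0.60400545  0.81767093  0.08067161] az 0.08005999759419283
```

View pics/wrist1.png

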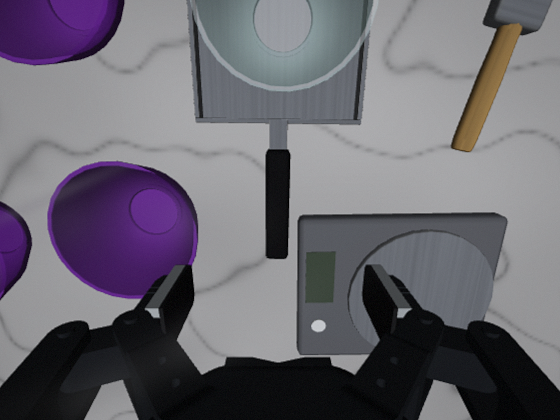

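View pics/side1.png

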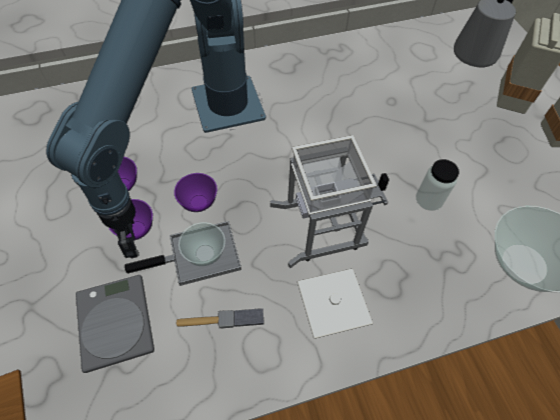

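```bash
python3 - <<'E'
from h import *
c,p,d=load('wrist1')
for n,u,v,z in [('h tray end',277,150,.038),('h far end',277,258,.038),('scale corner',301,215,.034),('scale bottom',300,352,.034),('purple rim',197,225,.07),('purple rim r',196,215,.05),('brush tip',466,150,.01),('tray corner l',196,122,.02),('tray r',360,122,.02)]:
    print(n,pt(c,d,u,v,z).round(4), pt(c,d,u,v).round(4))
E
```

```text
h tray end [ 0.5437 -0.3022  0.038 ] [ 0.5437 -0.3024  0.0355]
h far end [ 0.5437 -0.4059  0.038 ] [ 0.5437 -0.4065  0.0368]
scale corner [ 0.5663 -0.363   0.034 ] [ 0.5685 -0.3715  0.0089]
scale bottom [ 0.5693 -0.5239  0.034 ] [ 0.5703 -0.534   0.0234]
purple rim [ 0.4779 -0.3595  0.07  ] [ 0.4703 -0.3693  0.044 ]
purple rim r [ 0.472  -0.3576  0.05  ] [ 0.4691 -0.361   0.0401]
brush tip [ 0.7255 -0.305   0.01  ] [ 0.7199 -0.3041  0.0187]
tray corner l [ 0.4707 -0.2793  0.02  ] [ 0.4656 -0.2797  0.001 ]
tray r [ 0.6185 -0.2792  0.02  ] [ 0.6187 -0.2792  0.0192]
```

```bash
python3 - <<'E'
from h import *
print(ctrl.read_state()['joint_positions'].round(3)); crop('side1',40,100,260,260,3.5,'c4')
E
```

```text
[ 0.123  0.686  0.575  1.63  -0.436  0.954  0.852]
```

View pics/c4.png

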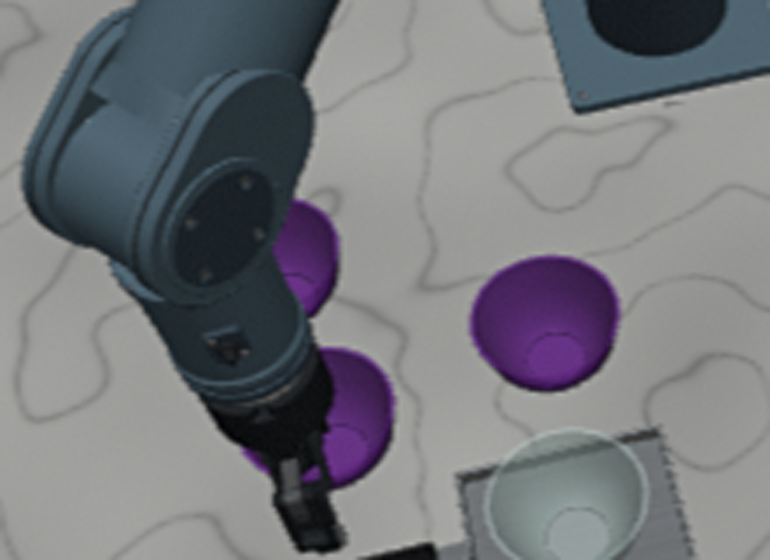

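Emit:
drive_tool --moves "0 1.9 0 0 0 0 0.45; 0 0 -3 0 0 0 0.45; 0 0 -3 0 0 0 0.45; 0 0 -3 0 0 0 0.45; 0 0 -3 0 0 0 0.45; 0 0 -1.7 0 0 0 0.45; 0 0 0 0 0 0 0.45" --force 30

```text
time: 4.0
eef_pos: [0.543, -0.3335, 0.0131]
tool_rot: [-0.707, 0.0, 0.001, 0.708]
force: [0.0, -0.1, 0.3]
opening: 0.0469
```

Emit:
drive_tool --moves "0 0 0 0 0 0 1; 0 0 0 0 0 0 1; 0 0 0 0 0 0 1; 0 0 0 0 0 0 1; 0 0 0 0 0 0 1"

```text
time: 4.5
eef_pos: [0.545, -0.3353, 0.0163]
tool_rot: [0.708, 0.001, 0.001, -0.707]
force: [0.9, 0.0, 7.6]
opening: 0.0214
```

Emit:
drive_tool --moves "0 0.3 0.3 0 0 0 1; 0 0.8 0 0 0 -0.005 1; -0.1 1.4 0 0 0 -0.005 1; -0.1 1.5 0 0 0 -0.005 1; -0.1 1.5 0 0 0 -0.01 1; -0.1 1.5 0 0 0 -0.01 1; -0.1 1.2 0 0 0 0 1; -0.1 0.8 0 0 0 0 1"

```text
time: 5.3
eef_pos: [0.5378, -0.2422, 0.0172]
tool_rot: [-0.707, 0.012, -0.011, 0.707]
force: [-0.5, -1.7, -3.6]
opening: 0.0214
```

Emit:
drive_tool --moves "0 0 0 0 0 0 1; 0 0 0 0 0 0 1"

```text
time: 5.5
eef_pos: [0.5377, -0.2436, 0.0172]
tool_rot: [-0.707, 0.012, -0.012, 0.707]
force: [0.8, 1.3, -4.0]
opening: 0.0211
```

```bash
python3 - <<'E'
from h import *
for n in ['top','side','wrist']: snap(n,n+'2')
s=ctrl.read_state(); M=R.from_quat(s['tool_rot']).as_matrix(); print(s['eef_pos'],s['force'],s['opening'],'az',np.degrees(np.arctan2(M[1,0],M[0,0])))
crop('top2',170,130,430,280,3,'c5');crop('side2',110,100,400,280,2.7,'c6')
E
```

```text
[ 0.53747932 -0.24457334  0.0171948 ] [-0.3027086   1.63435404 -3.70032682] 0.021264458175073993 az -1.9683626423087035
```

View pics/c5.png

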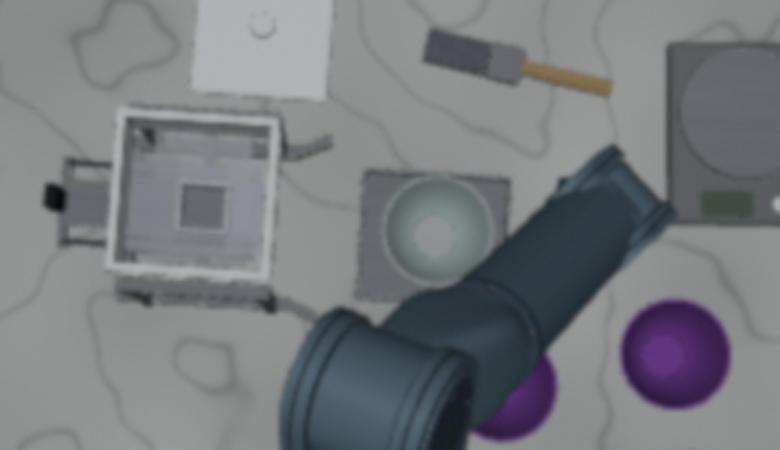

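View pics/c6.png

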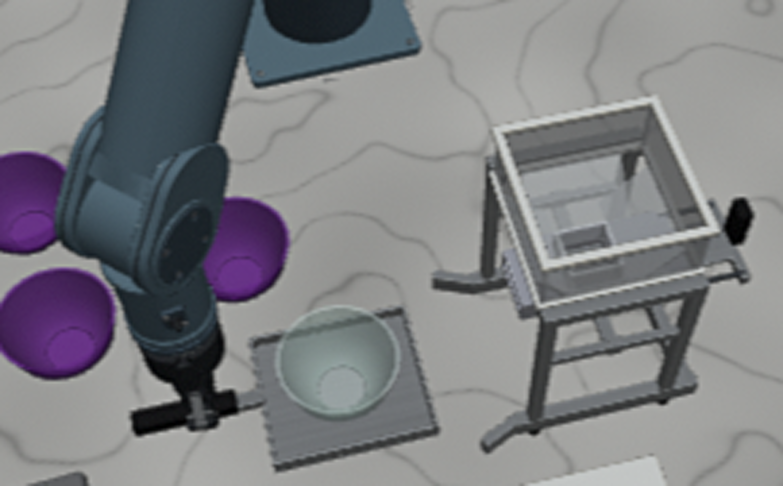

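View pics/wrist2.png

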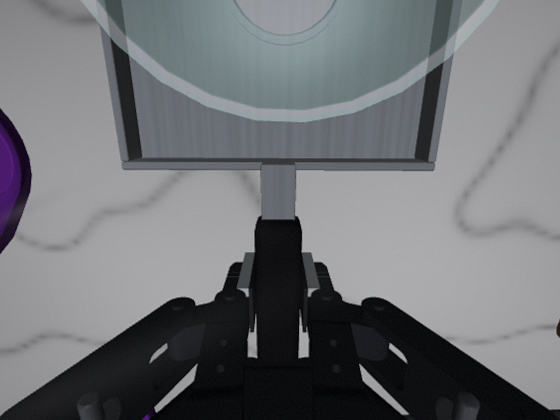

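```bash
python3 - <<'E'
from h import *
c,p,d=load('top2')
q=lambda x,y,z=None: pt(c,d,170+(x-1)/3,130+(y-1)/3,z).round(4)
print('flare tips',q(332,141,.024),q(322,322,.024), q(300,153,.024), q(285,303,.024))
T=np.array([q(*a,.02)[:2] for a in [(363,170),(511,178),(355,299)]]);print('tray',T)
e=T[0]-T[1]; print('yaw',np.degrees(np.arctan2(e[1],e[0])), 'front mid',(T[0]+T[2])/2)
for a in [(380,350),(450,320),(330,340),(520,270),(600,200),(420,400)]: print('arm',a,q(*a))
c,p,d=load('side2'); s=lambda x,y,z=None: pt(c,d,110+x/2.7,100+y/2.7,z).round(4)
print('side flare',s(434,282,.02),s(486,445,.02), 'tray front',s(404,311,.02),s(438,430,.02),'rear',s(250,342,.02),s(276,467,.02))
print('arm side',s(90,190),s(185,250))
E
```

```text
flare tips [0.6502 0.0137 0.024 ] [0.4438 0.0193 0.024 ] [0.6354 0.0497 0.024 ] [0.4641 0.0617 0.024 ]
tray [[ 0.6185 -0.0225]
 [ 0.6139 -0.1914]
 [ 0.471  -0.0172]]
yaw 88.43993221095116 front mid [ 0.54475 -0.01985]
arm (380, 350) [ 0.3962 -0.0267  0.7343]
arm (450, 320) [ 0.4198 -0.0767  0.681 ]
arm (330, 340) [0.4019 0.0067 0.7343]
arm (520, 270) [ 0.4634 -0.1357  0.5917]
arm (600, 200) [ 0.5384 -0.2223  0.4365]
arm (420, 400) [ 0.364  -0.0522  0.7672]
side flare [0.4545 0.0211 0.02  ] [0.655  0.0158 0.02  ] tray front [ 0.4807 -0.0202  0.02  ] [ 0.6255 -0.0255  0.02  ] rear [ 0.4713 -0.1857  0.02  ] [ 0.6182 -0.1904  0.02  ]
arm side [ 0.5321 -0.271   0.3935] [ 0.573  -0.2148  0.3479]
```

Emit:
drive_tool --moves "0 0.4 -0.1 0 0 0 1; 0 0.9 0 0 0 0 1; 0.1 1.4 0 0 0 0 1; 0 1.5 0 0 0 0 1; 0.1 1.5 0 0 0 0 1; 0 1.5 0 0 0 0 1; 0.1 1.0 0 0 0 0 1; 0 0.5 0 0 0 0 1"

```text
time: 6.45
eef_pos: [0.541, -0.1555, 0.0163]
tool_rot: [-0.707, 0.011, -0.011, 0.707]
force: [-0.1, -1.9, -1.2]
opening: 0.0214
```

Emit:
drive_tool --moves "0 0.4 0 0 0 0 1; 0.1 0.9 0 0 0 0 1; 0 1.2 0 0 0 0 1; 0.1 1.2 0 0 0 0 1; 0 0.9 0 0 0 0 1; 0 0.4 0 0 0 0 1; 0 0 0 0 0 0 1; 0 0 0 0 0 0 1"

```text
time: 7.25
eef_pos: [0.543, -0.1054, 0.0163]
tool_rot: [-0.706, 0.012, -0.012, 0.708]
force: [0.5, 4.4, 3.2]
opening: 0.0213
```

Emit:
drive_tool --moves "0 0 0 0 0 0 0.5; 0 0 0 0 0 0 0.5; 0 -1.5 0 0 0 0 0.5; -0.1 -2.2 0 0 0 0 0.5; -0.1 -1.6 0 0 0 0 0.5; 0 -0.4 0 0 0 0 0.5; 0 0 0 0 0 0 0.5"

```text
time: 7.95
eef_pos: [0.5403, -0.1658, 0.0163]
tool_rot: [0.707, -0.013, 0.013, -0.707]
force: [-0.9, 0.6, 1.0]
opening: 0.0429
```

Emit:
drive_tool --moves "0 0 0 0 0 0 1; 0 0 0 0 0 0 1; 0 0 0 0 0 0 1; 0 0 0 0 0 0 1"

```text
time: 8.35
eef_pos: [0.5409, -0.1633, 0.0162]
tool_rot: [-0.707, 0.012, -0.012, 0.707]
force: [0.1, 1.7, 1.4]
opening: 0.0214
```

```bash
python3 - <<'E'
from h import *
for n in ['side','wrist']: snap(n,n+'3')
s=ctrl.read_state(); M=R.from_quat(s['tool_rot']).as_matrix(); print(s['eef_pos'],s['force'],s['opening'],'az',np.degrees(np.arctan2(M[1,0],M[0,0])))
crop('side3',110,100,400,280,2.7,'c7')
E
```

```text
[ 0.54090265 -0.16326776  0.01624982] [1.16734031 2.26788173 0.2749623 ] 0.021316844855381777 az -1.8956548740512411
```

View pics/c7.png

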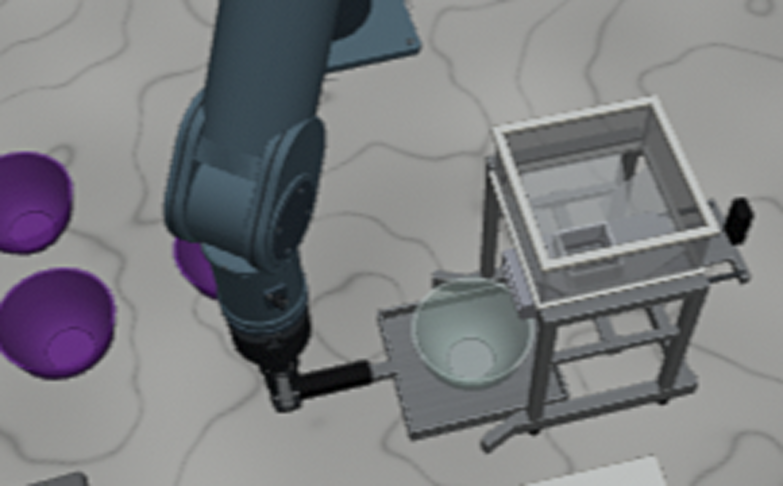

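View pics/wrist3.png

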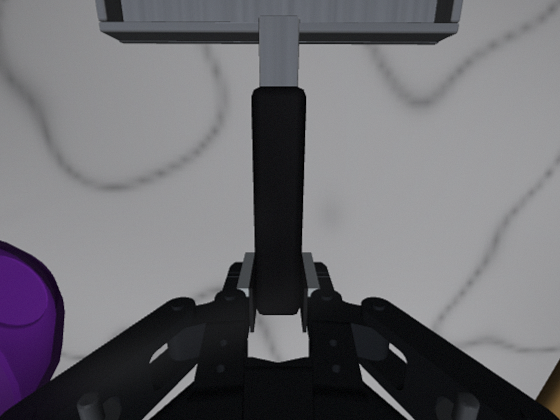

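Emit:
drive_tool --moves "0 0.4 0 0 0 0 1; 0 0.9 0 0 0 0 1; 0.1 1.2 0 0 0 0 1; 0 1.2 0 0 0 0 1; 0.1 1.2 0 0 0 0 1; 0 1.2 0 0 0 0 1; 0.1 1.2 0 0 0 0 1; 0 0.9 0 0 0 0 1"

```text
time: 9.25
eef_pos: [0.5438, -0.0807, 0.0163]
tool_rot: [-0.707, 0.012, -0.012, 0.707]
force: [0.1, -2.5, -0.9]
opening: 0.0212
```

Emit:
drive_tool --moves "0 0.6 0 0 0 0 1; 0 0.5 0 0 0 0 1; 0 0.4 0 0 0 0 1; 0 0.4 0 0 0 0 1; 0 0.3 0 0 0 0 1"

```text
time: 9.75
eef_pos: [0.5436, -0.0601, 0.0163]
tool_rot: [0.707, -0.012, 0.012, -0.707]
force: [-0.5, -2.9, -1.6]
opening: 0.0214
```

Emit:
drive_tool --moves "0 0.3 0 0 0 0 1; 0 0.3 0 0 0 0 1; 0 0.2 0 0 0 0 1"

```text
time: 10.05
eef_pos: [0.5437, -0.052, 0.0163]
tool_rot: [-0.707, 0.012, -0.012, 0.707]
force: [-0.2, -2.6, -1.2]
opening: 0.0213
```

Emit:
drive_tool --moves "0 0.2 0 0 0 0 1; 0 0.2 0 0 0 0 1; 0 0.1 0 0 0 0 1; 0 0 0 0 0 0 1"

```text
time: 10.45
eef_pos: [0.5435, -0.0479, 0.0163]
tool_rot: [0.707, -0.012, 0.012, -0.707]
force: [-0.5, -4.9, -1.7]
opening: 0.0215
```

Emit:
drive_tool --moves "0 0.2 0 0 0 0 1; 0 0.1 0 0 0 0 1; 0 0 0 0 0 0 1"

```text
time: 10.75
eef_pos: [0.5429, -0.0476, 0.0164]
tool_rot: [0.708, -0.013, 0.013, -0.706]
force: [-2.1, -9.7, -0.1]
opening: 0.0213
```

Emit:
drive_tool --moves "0 0.2 0 0 0 0 1; 0 0.1 0 0 0 0 1; 0 0 0 0 0 0 1"

```text
time: 11.05
eef_pos: [0.5429, -0.0476, 0.0166]
tool_rot: [0.71, -0.013, 0.014, -0.704]
force: [-2.6, -17.5, 0.0]
opening: 0.0213
```

Emit:
drive_tool --moves "0 -0.5 0 0 0 0 1; 0 0 0 0 0 0 0.5; 0 0 0 0 0 0 0.5; 0 0 0 0 0 0 0.5"

```text
time: 11.45
eef_pos: [0.544, -0.0448, 0.0163]
tool_rot: [-0.707, 0.011, -0.012, 0.707]
force: [0.1, -0.7, 0.1]
opening: 0.0427
```

```bash
python3 - <<'E'
from h import *
for n in ['side','top','wrist']: snap(n,n+'4')
s=ctrl.read_state(); print(s['eef_pos'],s['force'],s['opening'])
crop('side4',200,100,420,270,3.5,'c8');crop('top4',170,130,430,280,3,'c9')
E
```

```text
[ 0.5438636  -0.04551367  0.01631524] [-0.4184614   0.64278024  0.70209754] 0.04277218436282963
```

View pics/c8.png

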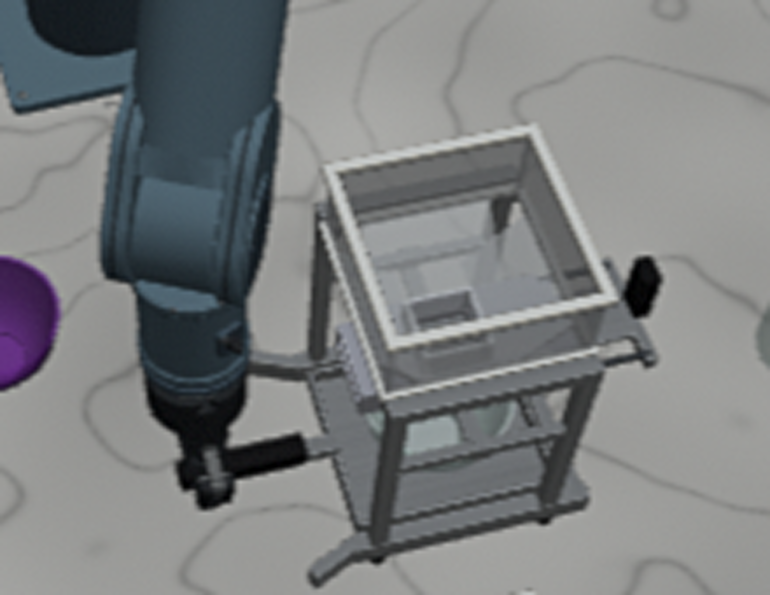

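View pics/wrist4.png

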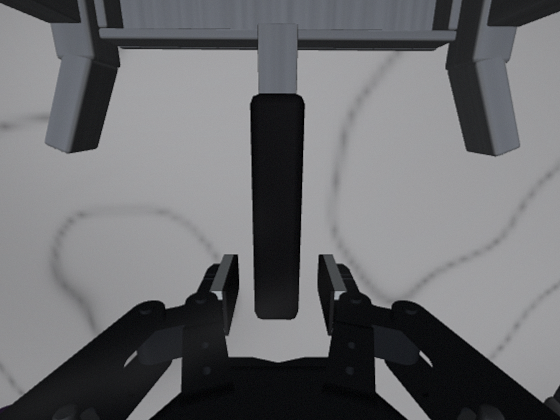

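View pics/c9.png

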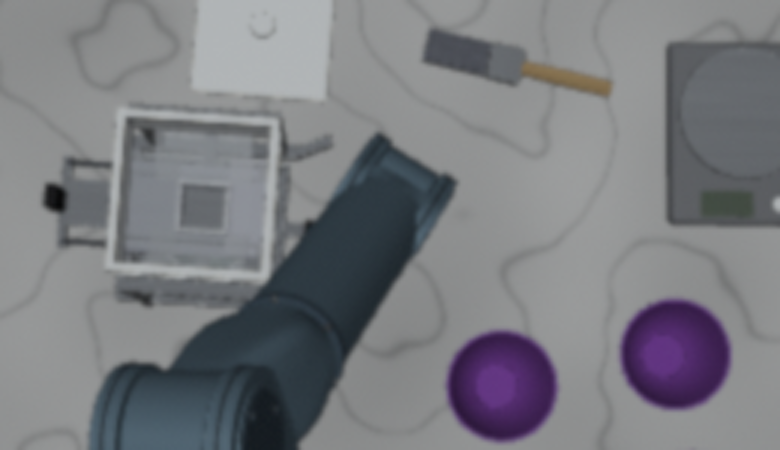

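```bash
python3 - <<'E'
from h import *
crop('wrist4',0,0,560,200,1.4,'c10')
c,p,d=load('wrist4'); q=lambda u,v,z: pt(c,d,u,v,z).round(4)
print('rear rim L/R',q(105,33,.02),q(455,33,.02),'handle',q(278,96,.038),q(276,318,.038))
print('flare tip outer',q(48,150,.024),q(518,150,.024),'kink outer',q(57,58,.024),q(505,60,.024),'inner kink',q(97,49,.024),q(450,68,.024))
E
```

```text
rear rim L/R [0.4751 0.0696 0.02  ] [0.621  0.0648 0.02  ] handle [0.5464 0.0415 0.038 ] [ 0.542  -0.0602  0.038 ]
flare tip outer [0.4413 0.023  0.024 ] [0.6545 0.016  0.024 ] kink outer [0.4553 0.0601 0.024 ] [0.6411 0.0533 0.024 ] inner kink [0.4726 0.0629 0.024 ] [0.6187 0.051  0.024 ]
```

View pics/c10.png

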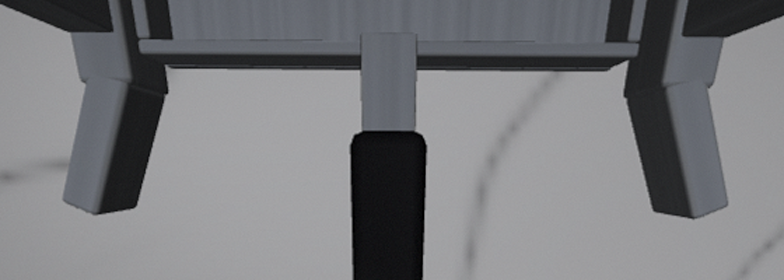

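Emit:
drive_tool --moves "0 0 1 0 0 0 0.45; 0 0 3 0 0 0 0.45; 0 -0.5 4.5 0 0 0 0.45; 0 0 4.8 0 0 0 0.45; 0 0 4.8 0 0 0.05 0.45; 0 0 4.8 0 0 0.1 0.45; 0 0 4.8 0 0 0.1 0.45; 0 0 4.8 0 0 0.1 0.45"

```text
time: 12.4
eef_pos: [0.543, -0.0516, 0.3441]
tool_rot: [-0.698, -0.113, 0.112, 0.698]
force: [1.0, -0.6, 0.5]
opening: 0.0469
```

Emit:
drive_tool --moves "0 0 4.8 0 0 0.1 0.45; 0 0 4.8 0 0 0.1 0.45; 0 2 2 0 0 0.1 0.45; 0 4 0 0 0 0.1 0.45; 0.2 4.5 0 0 0 0.1 0.45; 0.2 4.5 0 0 0 0.1 0.45; 0.2 4.5 0 0 0 0.1 0.45; 0.2 4.5 0 0 0 0.1 0.45"

```text
time: 13.2
eef_pos: [0.5511, 0.19, 0.4581]
tool_rot: [-0.599, -0.376, 0.375, 0.599]
force: [0.1, 0.5, 0.4]
opening: 0.0469
```

```bash
python3 - <<'E'
from h import *
s=ctrl.read_state(); M=R.from_quat(s['tool_rot']).as_matrix(); print(s['eef_pos'],s['joint_positions'].round(2),'az',np.degrees(np.arctan2(M[1,0],M[0,0])))
E
```

```text
[0.55112234 0.19004642 0.45809838] [-0.77  0.29  0.49  1.41 -0.13  1.48  0.83] az 64.1378263560786
```

Emit:
drive_tool --moves "0.2 4 0 0 0 0.1 0.45; 0.2 4 -1 0 0 0.1 0.45; 0 2.5 -3 0 0 0.1 0.45; 0 0 -4 0 0 0.1 0.45; 0 0 -4 0 0 0.017 0.45; 0 0 -2 0 0 0 0.45; 0 0 0 0 0 0 0.45; 0 0 0 0 0 0 0.45"

```text
time: 14.0
eef_pos: [0.556, 0.2937, 0.3186]
tool_rot: [0.51, 0.491, -0.49, -0.509]
force: [0.1, 0.3, 0.9]
opening: 0.0469
```

```bash
python3 - <<'E'
from h import *
for n in ['side','top','wrist']: snap(n,n+'5')
s=ctrl.read_state(); M=R.from_quat(s['tool_rot']).as_matrix(); print(s['eef_pos'],s['joint_positions'].round(2),'az',np.degrees(np.arctan2(M[1,0],M[0,0])))
crop('side5',250,100,450,250,4,'c11')
E
```

```text
[0.55663173 0.29403475 0.31944765] [-0.81  0.44  0.35  1.51 -0.16  1.22  1.1 ] az 87.8231576518202
```

View pics/wrist5.png

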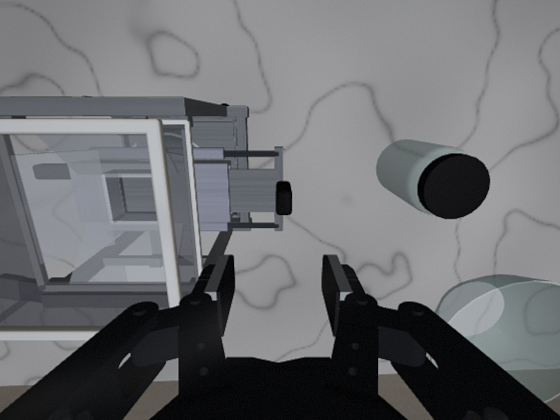

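View pics/c11.png

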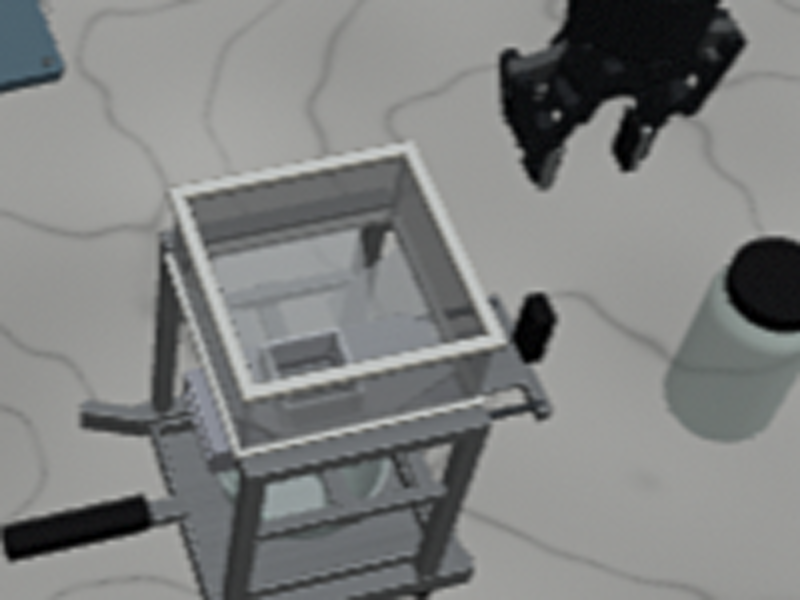

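```bash
python3 - <<'E'
from h import *
crop('wrist5',180,130,320,250,5.5,'c12')
c,p,d=load('wrist5'); q=lambda u,v,z=None: pt(c,d,u,v,z).round(4)
print('cam',c['position'],'jar lid',q(454,186,.15),q(454,186), q(418,186,.15))
E
```

```text
cam [0.47778544 0.29783959 0.46188562] jar lid [0.5575 0.4874 0.15  ] [0.558  0.4885 0.1483] [0.556  0.4482 0.15  ]
```

View pics/c12.png

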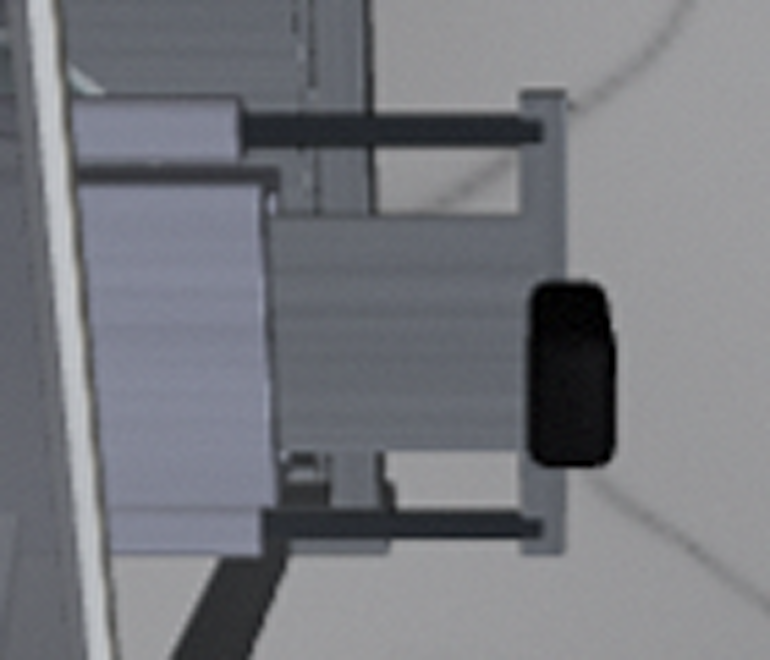

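```bash
python3 - <<'E'
from h import *
c,p,d=load('wrist5'); q=lambda a,b,z=None: pt(c,d,180+(a-2.5)/5.5,130+(b-2.5)/5.5,z).round(4)
print('top far L,R',q(531,284,.189),q(606,284,.189)); print('top, near R',q(615,460,.189),q(530,460,.189),'depth mid',q(570,370), q(570,320),q(570,430))
print('housing edge',q(270,215,.139),q(275,450,.139),'blade-flange junction',q(522,215,.139),q(523,450,.139),'flange out',q(566,100,.139),q(566,550,.139))
E
```

```text
top far L,R [0.5364 0.2943 0.189 ] [0.5369 0.3072 0.189 ]
top, near R [0.5689 0.308  0.189 ] [0.5683 0.2928 0.189 ] depth mid [0.5521 0.3005 0.1883] [0.5452 0.3009 0.1799] [0.5629 0.3001 0.1891]
housing edge [0.5309 0.2416 0.139 ] [0.5806 0.2382 0.139 ] blade-flange junction [0.5329 0.2923 0.139 ] [0.5826 0.2905 0.139 ] flange out [0.5105 0.302  0.139 ] [0.6056 0.2988 0.139 ]
```

Emit:
drive_tool --moves "0 0.6 -2.5 0 0 0 0.45; 0 0 -3 0 0 0 0.45; 0 0 -3 0 0 0 0.45; 0 0 -3 0 0 0 0.45; 0 0 -2.5 0 0 0 0.45; 0 0 -1.5 0 0 0 0.45; 0 0 -0.5 0 0 0 0.45; 0 0 0 0 0 0 0.45" --force 40

```text
time: 14.95
eef_pos: [0.5561, 0.3, 0.1578]
tool_rot: [0.509, 0.491, -0.49, -0.509]
force: [0.2, -0.6, -0.3]
opening: 0.0474
```

```bash
python3 - <<'E'
from h import *
for n in ['side','wrist']: snap(n,n+'6')
s=ctrl.read_state(); M=R.from_quat(s['tool_rot']).as_matrix(); print(s['eef_pos'],s['force'])
crop('side6',250,100,450,250,4,'c13')
E
```

```text
[0.55670252 0.30018627 0.15881717] [ 0.73754497  0.25646072 -0.42296794]
```

View pics/wrist6.png

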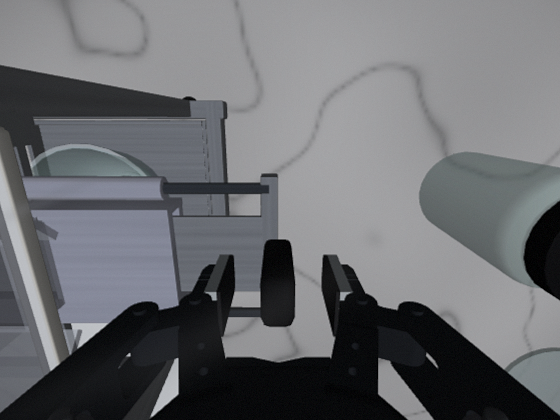

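View pics/c13.png

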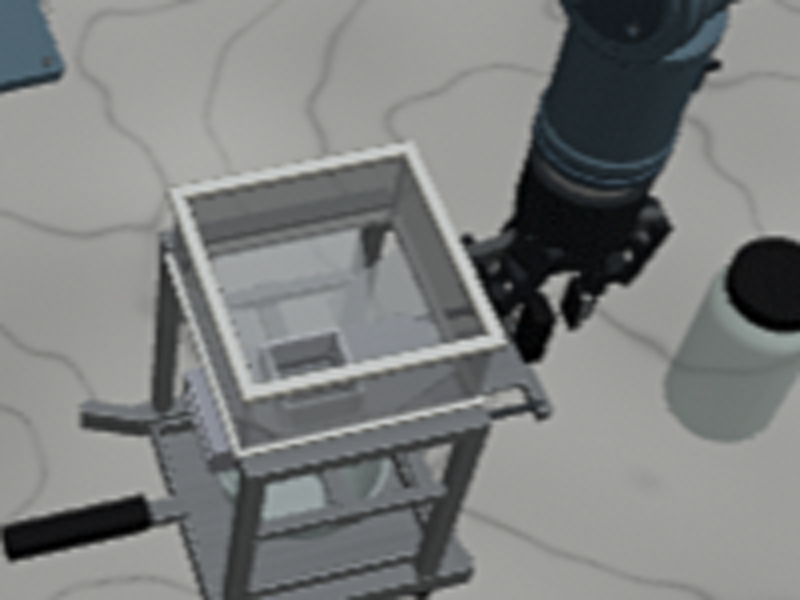

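Emit:
drive_tool --moves "0 0 -0.4 0 0 0 0.6; 0 0 0 0 0 0 1; 0 0 0 0 0 0 1; 0 0 0 0 0 0 1; 0 0 0 0 0 0 1; 0 0 0 0 0 0 1"

```text
time: 15.65
eef_pos: [0.5558, 0.2999, 0.1537]
tool_rot: [-0.509, -0.491, 0.49, 0.509]
force: [-0.7, -0.1, 4.1]
opening: 0.0159
```

```bash
python3 - <<'E'
from h import *
snap('wrist','wrist7')
s=ctrl.read_state(); print(s['eef_pos'],s['force'],s['opening'])
E
```

```text
[0.55582076 0.29990956 0.15365341] [-1.77430388 -0.67984793  4.0876946 ] 0.015212852784702477
```

View pics/wrist7.png

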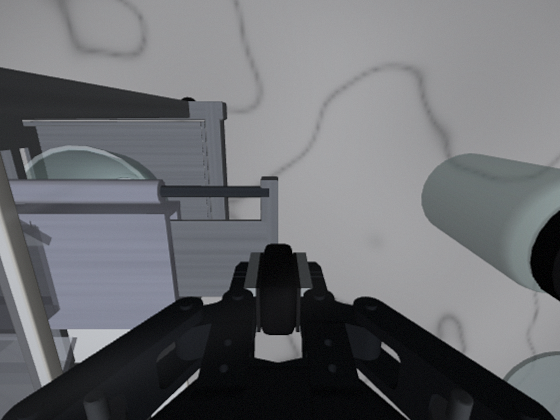

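Emit:
drive_tool --moves "0 0.5 0 0 0 0 1; 0 0.8 0 0 0 0 1; 0.1 0.8 0 0 0 0 1; 0 0.8 0 0 0 0 1; 0.1 0.8 0 0 0 0 1; 0 0.6 0 0 0 0 1; 0 0.3 0 0 0 0 1; 0 0 0 0 0 0 1"

```text
time: 16.5
eef_pos: [0.5575, 0.3438, 0.1536]
tool_rot: [0.51, 0.489, -0.491, -0.509]
force: [-3.3, -6.4, 8.2]
opening: 0.0157
```

```bash
python3 - <<'E'
from h import *
for n in ['side','wrist']: snap(n,n+'8')
s=ctrl.read_state(); print(s['eef_pos'],s['force'],s['opening'])
crop('side8',250,100,450,250,4,'c14'); crop('wrist8',60,150,320,350,3,'c15')
E
```

```text
[0.55753227 0.34344672 0.15357994] [-5.75936291 -6.35159497  8.68357124] 0.01580530004913131
```

View pics/c15.png

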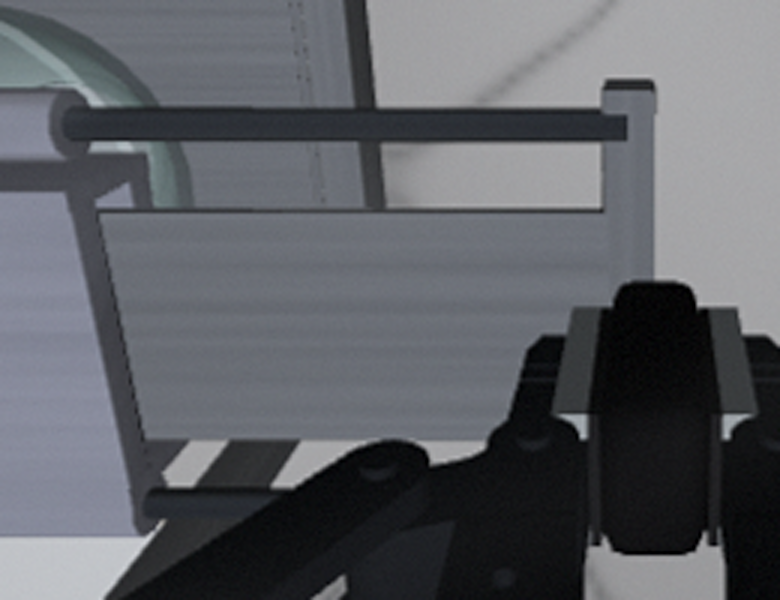

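View pics/c14.png

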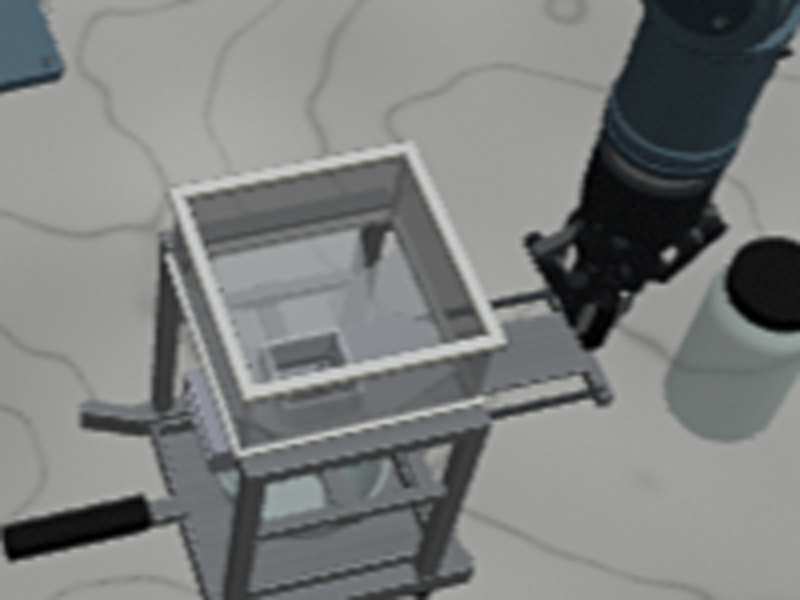

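Emit:
drive_tool --moves "-0.1 0.3 0 0 0 0 1; 0 0.2 0.1 0 0 0 1; 0 0 0 0 0 0 1; 0 0 0 0 0 0 1"

```text
time: 17.0
eef_pos: [0.5576, 0.3472, 0.1537]
tool_rot: [0.511, 0.489, -0.491, -0.509]
force: [0.7, -6.6, 0.8]
opening: 0.0154
```

```bash
python3 - <<'E'
from h import *
for n in ['wrist']: snap(n,n+'9')
s=ctrl.read_state(); print(s['eef_pos'],s['force'],s['opening'])
crop('wrist9',60,200,190,310,5.5,'c16')
E
```

```text
[0.5576533  0.34714856 0.15372029] [ 0.5413866  -7.7960054   0.92681289] 0.015201564519661937
```

View pics/c16.png

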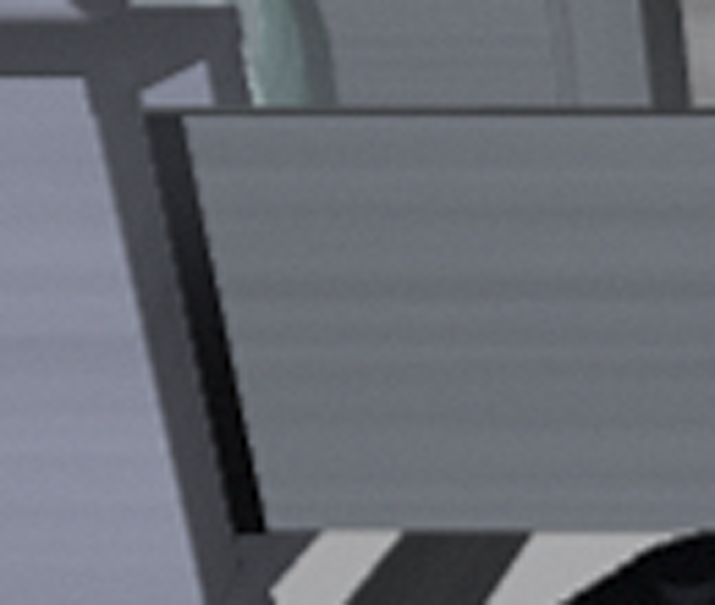

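Emit:
drive_tool --moves "0 0.1 0 0 0 0 1; 0 0 0 0 0 0 1; 0 0 0 0 0 0 1"

```text
time: 17.35
eef_pos: [0.5577, 0.348, 0.1537]
tool_rot: [0.511, 0.489, -0.491, -0.509]
force: [0.8, -7.3, 0.9]
opening: 0.0155
```

```bash
python3 - <<'E'
from h import *
for n in ['wrist','side','top']: snap(n,n+'10')
s=ctrl.read_state(); print(s['eef_pos'],s['force'],s['opening'])
crop('wrist10',60,200,190,310,5.5,'c17'); crop('side10',200,100,420,270,3.5,'c18')
E
```

```text
[0.55768465 0.34793351 0.15369401] [ 1.30193191 -7.52549796  0.87708863] 0.015209395376061264
```

View pics/c17.png

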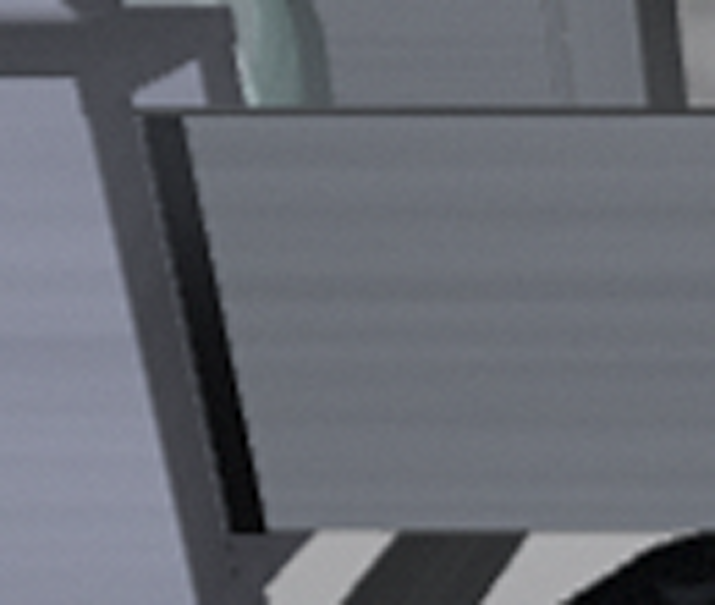

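View pics/c18.png

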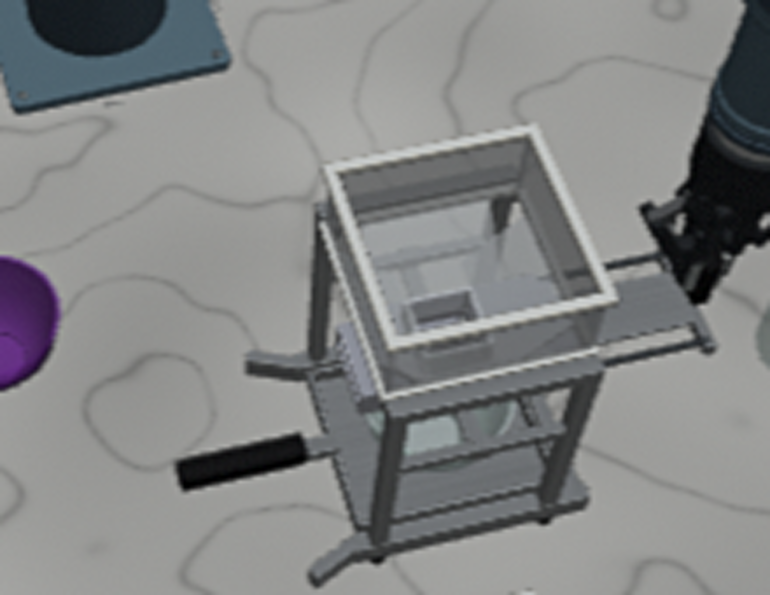

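View pics/wrist10.png

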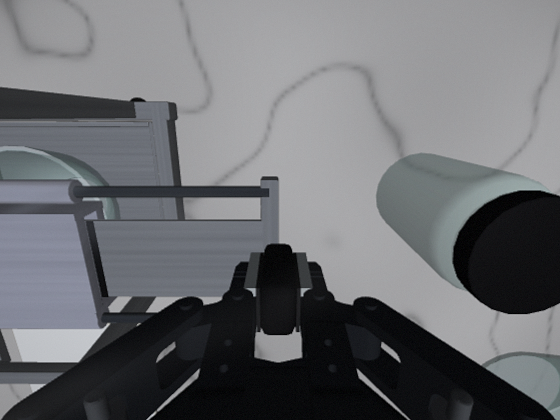

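View pics/top10.png

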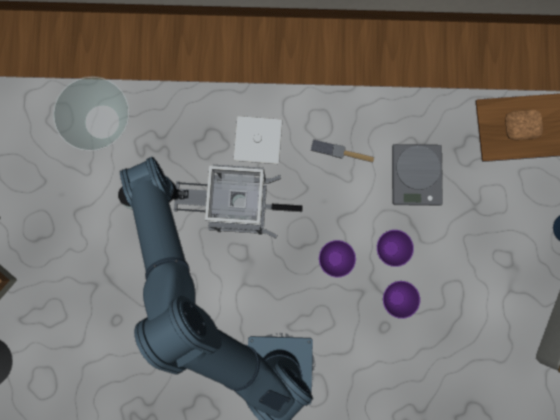

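```bash
python3 - <<'E'
from h import *
crop('wrist10',0,110,200,260,3.9,'c19')
crop('wrist6',0,90,240,260,3.3,'c20')
E
```

```text
(no output)
```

View pics/c19.png

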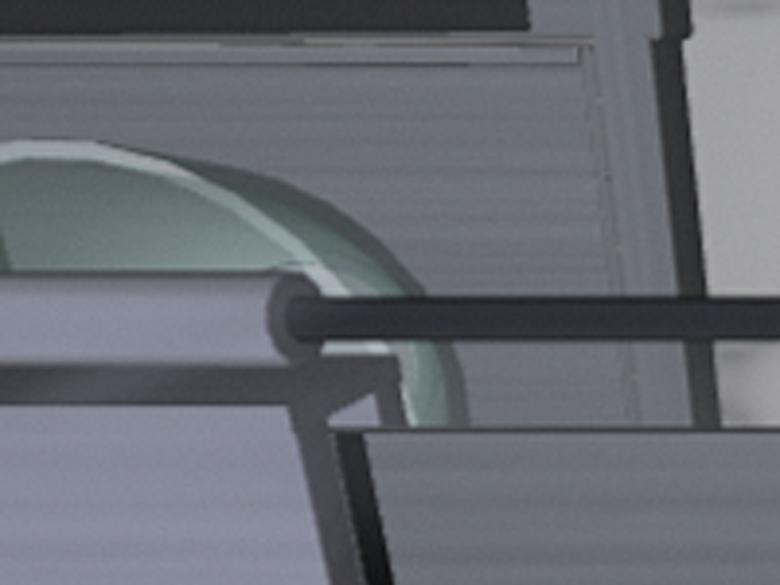

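View pics/c20.png

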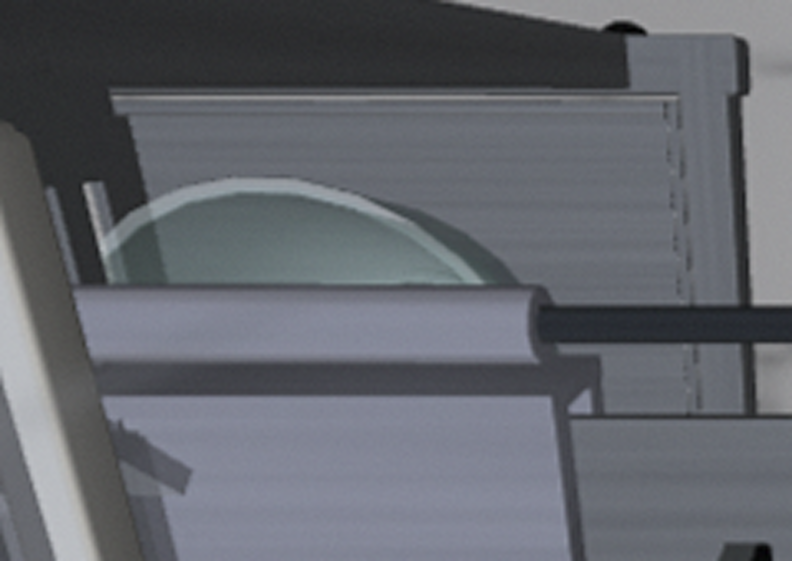

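```bash
python3 - <<'E'
from h import *
from scipy.optimize import least_squares
for tag,x0,y0,s,P in [('wrist6',0,90,3.3,[(108,238),(150,205),(200,185),(250,177),(300,180),(350,195),(400,218),(450,251)]),('wrist10',0,110,3.9,[(3,146),(60,141),(120,150),(180,172),(240,212),(290,253),(340,290)])]:
    c,p,d=load(tag); W=np.array([pt(c,d,x0+a/s,y0+b/s,.074)[:2] for a,b in P])
    r=least_squares(lambda q:np.hypot(*(W-q).T)-.062,[.55,.15]); print(tag,r.x.round(4),np.abs(r.fun).max())
E
```

```text
wrist6 [0.554  0.1495] 0.0005269901171856689
wrist10 [0.5538 0.1465] 0.0012450908896395468
```

```bash
python3 - <<'E'
from h import *
s=ctrl.read_state(); print(s['eef_pos'],s['force'],s['opening']); print(ctrl.close_job())
E
```

```text
[0.55768465 0.34793351 0.15369401] [ 1.30193191 -7.52549796  0.87708863] 0.015209395376061264
the job is handed in; nothing more can be done
None
```

I slid the tray by its handle fully home between the runners, re-gripping once part-way. I then gripped the gate, pulled it out to its line, and handed the job in at about 17.5 s while still holding it.

- **Tray:** it came up against the stop bar with about 17 N of push. In the wrist picture its rear edge puts the tray centre at about 3.5 mm, against 4 mm when fully home. The gripper is clear of it.
- **Bowl:** it stands upright on the tray, with its axis about 3 mm from the spout axis as fitted in two pictures.
- **Gate:** the full width of the line shows at the housing edge, so I put the gate at about 50 mm. The arm's own travel reads about 48 mm from where it gripped, a 2 mm difference that is within the 6 mm tolerance. The fingers hold the grip with the spring pulling back at about 7.5 N.
- **Lid, brush, jar and purple bowls:** I did not touch them, and the last pictures show the lid, brush and purple bowls unmoved. The arm partly hides the jar from above, but the wrist picture shows it standing.

No check failed. The top and side cameras disagreed with each other by 2 to 5 mm on positions, so I took the final alignments from the wrist camera.

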